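# Take the full section-tape reel off the take-up spindle

## Robot

A 7-joint arm with a two-finger parallel gripper is mounted at the origin on a cart in front of the work surface, level with it; the furniture and walls round the work are solid. World frame = base frame: x ahead of the robot, y to its left, z up, the work surface at z = 0. Lengths are in mm, angles in rad, forces in N, time in s.
With the tool pointing down it reaches from about 425 to 825 mm from the base axis. Payload 3.6 kg.
Tool frame: the origin (TCP) lies midway between the tips of the shut fingers; the grasp point (between the pads) lies 19 mm behind it; z points along the fingers, y is the line along which they close (so a half turn about z gives the same grasp; the last joint's range is limited). The gripper opens to 85 mm and grips with 20 to 120 N. Pads are 22 mm wide; open, the fingers measure 114 mm over their backs; the gripper's body (76 mm by 85 mm) begins 54 mm behind the grasp point. The pads swing forward as they close: fully open they stand 13 mm farther back than shut.
Start: joints at [-1.329, 0.615, -0.013, 1.423, 0.008, 1.103, -0.04], TCP at [172.591, 626.638, 231.297] pointing down, gripper open.
Joint ranges: [-3.12, 3.12], [-0.3, 2.06], [-1.34, 1.32], [0.26, 2.42], [-1.36, 4.5], [0.01, 1.98], [-2.84, 2.84]. Speed limits (rad/s): [2.79, 2.79, 3.14, 3.14, 3.14, 3.14, 3.14].

## Interface

Orientations are given as a rotation vector (axis times angle).
In Python, from cell import arm, read_camera, nets gives the robot as it stands.
- The arm moves only by the tool send_rows, never from a script. Its arguments are lists of equal length, an entry for each row: "translation": the shift along the tool's x, y, z in mm, a list of three; "turn": the turn about the tool's z in degrees; "grip": the opening, from -1 (shut) to 1 (fully open). A call has 1 to 10 rows; each row is the pose to reach, as a shift and turn from the pose commanded when the call began, along the tool's axes at that moment; what a row does not reach only later rows make up. A row lasts 1/10 s, in which the tool goes at most 50 mm and 8.59 degrees, less where a joint would pass 70% of its speed; a pose out of reach is approached as far as the arm can. A call with a gripper value outside its range is refused whole. The fingers move at their own pace and stop on an object; "force" is the grip in N (left out, the last holds). Time passes only in rows, so rows that repeat a pose let the fingers close. It gives the time, the measured TCP pose, the force, the opening and the grip force at its end, in the units of the state.
- arm.sense(): the state, without advancing time (a new reading comes with each control period).
- read_camera(name): name is "side" or "top"; returns a dict with "image" (480x640x3 uint8, red, green, blue), "z_map" (480x640 float32, mm along the optical axis (not along the pixel's ray), 0 where there is no reading), "fov_y" (degrees; the focal length in pixels is half the picture's height over the tangent of half this angle, whatever the lens; pixels are square), "cx", "cy" (the principal point, pixels), "distortion" ([k1, k2, p1, p2, k3] as OpenCV has them; the pictures are not rectified), "world_to_cam" (4x4, takes a point from world to camera coordinates). Camera axes: x right, y up, looking along -z (the intrinsics and any distortion apply to the point x, -y, -z); pixel columns grow to the right and rows downward; lengths in mm; the calibration is good to about 2 mm. A picture is of the moment at which its call begins.
- arm.sign_off(): hands the job in; it is judged then, once.
Trained networks look in the newest picture that a camera, given by its name, has taken for a name from the list of things; names that differ only in an ending like _2 or _b are one class to them, and where a whole thing is asked for, a point or a joint stands for the part that bears it (a point fixed in the world has none). Each returns a list of dicts, best first, with "p" (0 to 1); they miss things now and then, are a little off and sometimes report something else, mostly with a low value. They report only what shows in the picture. A call takes as long as a camera call. They do not tell look-alikes from the thing itself.
- nets.look_for(camera, query): "xyz" ([x, y, z] in mm, in world coordinates, good to about 4 mm: the middle of the surface that is visible of it).
The state is a dict: "t": time; "joints": joint angles; "qvel": joint speeds; "effort": joint torques, N m; "eef_pos": TCP position; "tool_rot": TCP orientation; "contact_force": force on the tool from outside, world axes, zero at the start; "wrist_torque": the same for the moment, N m; "grip_width": finger opening in mm; "gripper_force": force on a finger pad.
Only numpy, scipy, OpenCV 4.12 (cv2) and the standard library are available. Lean on these libraries where they do the work, as an engineer would, in place of code of your own. Each camera call takes 0.05 s, during which the arm holds its last target. There are 200 camera calls.

## Task

The collecting reel on the sloping take-up deck is full of section tape. It is held on its post by two ears: turn it clockwise (seen from above), feeling with a light pull, until its two hub slots come in line with the ears, then draw it straight off the post without forcing it. Lower it into the steel tray, ready for the coater, and set it down flat and the same side up without dropping it; leave the other things where they are.

Things in the scene. Friction and masses are not known exactly. Their poses are not given: they have to be found in the camera images.
- reel: The full reel: two aluminium flanges 60 mm across, 16 mm thick over all, amber tape (54 mm across) wound between them, 0.12 kg. Origin: centre of its underside; z: its axis, to its upper side. At the start its underside is 10 mm from the deck. Grasp it across the flanges, tool parallel to the axis, fingertips no deeper than the underside.
- reel_hub (a point): Top of the reel's grey hub web, on the axis, 9 mm above the underside; axes as reel. The web is 6 mm thick with an 18 mm bore and two slots, 8 mm wide, reaching 18 mm from the axis, at its +x and -x (red marks on the upper flange). Above the web is an open recess of 18 mm radius.
- stand: The take-up unit, fixed: white wedge housing, 150 mm front to back (x), 130 mm wide (y); origin on the table under its centre, z up. Its deck slopes down to its front (-x) at 30 degrees: in this frame the deck's normal, which is the post's axis, is (-0.5, 0, 0.866); up the slope is (0.866, 0, 0.5).
- post_foot (a point): Where the post's axis meets the deck; axes as stand. Post 16 mm thick, ending 52 mm from the deck. Guide rollers 16 mm across, 36 mm tall, 47 mm from it at +y and -y: fingers must come from up and down the slope, within 50 degrees of it. A clear screen 107 mm up the slope stands 147 mm out from the deck, parallel to the post.
- post_ears (a point): Point on the post's axis at the undersides of its two ears, which point away from each other, 19.6 mm from the deck; axes as stand. Ears 5.5 mm wide, 5 mm thick, reaching 16.5 mm from the axis. Their angle about the axis varies and is not given: at the start a clockwise turn of the reel by 20 to 115 degrees brings its slots in line with them, with about 5 degrees of play either way.
- platen (a point): Centre of the black sprung ring (48 mm across) under the reel; it pushes the reel up against the ears with about 5 N and lifts it up to 7 mm once the slots are in line.
- tray: Low square steel tray, fixed on the table: 126 x 126 mm outside, 120 mm inside, walls 14 mm high; its floor is 3 mm above its origin, which is under its centre; z up, sides along x and y.
- timer: white bench timer, 66 x 68 x 17 mm, loose, lying on the table; origin: centre of its underside
- loupe: black eye loupe, 40 mm across, 35 mm tall, loose; origin: centre of its underside
- amber_vial: amber vial with a black cap, 19 mm across, 50 mm tall, loose; origin: centre of its underside
Things that resemble listed ones, but are neither listed nor needed, are in the scene too. What is shaped like the reel but green is not meant.

How it is judged (in metres and radians):
On the way, in this order (a step that is already met when the one before it is completed fails the run):
1. the reel is turned free of the ears and drawn up the post by more than 12 mm (z of reel in the frame of stand above 0.0695523 m and angle between the z axis of reel and the z axis of stand, either way round above 0.3 rad), for 0.05 s.
2. the reel is drawn off, clear of the end of the post (distance between reel and post_foot above 0.055 m), for 0.05 s.
3. the reel stands flat on the tray's floor while the fingers still hold it (x of reel in the frame of tray between -0.031 and 0.031 m and y of reel in the frame of tray between -0.031 and 0.031 m and z of reel in the frame of tray between 0 and 0.007 m and angle between reel's own z axis and vertical below 0.1 rad and contact force between the fingers and reel above 0.5 N), for 0.05 s.
At the end, for the whole second after the job is handed in: The reel lies released and at rest flat (within 6 degrees) on the floor of the steel tray, upper side up, wholly inside its walls (its centre within 31 mm of the tray's centre along both sides) (x of reel in the frame of tray between -0.031 and 0.031 m and y of reel in the frame of tray between -0.031 and 0.031 m and z of reel in the frame of tray between 0 and 0.007 m and angle between reel's own z axis and vertical below 0.1 rad and linear speed of reel below 0.02 m/s and contact force between the fingers and reel below 0.1 N); the robot touches nothing.
It fails at once if the reel is forced against the post or the take-up unit (more than 80 N) (contact force between reel and stand above 80 N).
It fails at once if a bystander (timer, loupe or amber vial) is moved by more than 20 mm (distance of any of timer, loupe, amber_vial from where it was at the start of the episode above 0.02 m).
It also fails if it takes over 70 s, if anything falls off the work surface, if the arm or the gripper's body presses on something with over 40 N, if the wrist force passes 120 N, or if a joint passes its speed limit or range.

## Working session

There is one attempt and no reset: what is moved stays moved. The work goes in short steps, Python scripts to look and compute and a tool call to move; the robot and the scene stay as the last step left them, time stands still between calls to the robot, and variables do not carry over. Pictures are saved under pics/ and viewed, at most 10 in all, crops included, and the job is handed in when it is done.

Besides the shell and the picture viewer there is one more tool, called after ">>>" by a JSON object that holds its "name" and its "arguments", one argument or row to a line. send_rows: Moves the arm, as the interface text tells. Its arguments: {"type":"object","properties":{"translation":{"type":"array"},"turn":{"type":"array"},"grip":{"type":"array"},"force":{"type":"number"}},"required":["translation","turn","grip"]}

```bash
ls; mkdir -p pics; cat > h.py <<'E'
import numpy as np, cv2
from cell import arm, read_camera, nets
def K(c):
    f=240/np.tan(np.radians(c["fov_y"])/2); return np.array([[f,0,c["cx"]],[0,f,c["cy"]],[0,0,1]])
def cloud(c):
    v,u=np.mgrid[0:480,0:640]; p=np.stack([u,v],-1).reshape(-1,1,2).astype(np.float64)
    n=cv2.undistortPoints(p,K(c),np.array(c["distortion"],float)).reshape(480,640,2)
    z=c["z_map"].astype(float); X=np.stack([n[...,0]*z,-n[...,1]*z,-z],-1)
    T=np.linalg.inv(np.array(c["world_to_cam"])); W=X@T[:3,:3].T+T[:3,3]; W[z==0]=np.nan; return W
def proj(c,P):
    P=np.atleast_2d(np.array(P,float)); T=np.array(c["world_to_cam"]); X=P@T[:3,:3].T+T[:3,3]
    X=X*[1,-1,-1]; return cv2.projectPoints(X.reshape(-1,1,3),np.zeros(3),np.zeros(3),K(c),np.array(c["distortion"],float))[0].reshape(-1,2)
def save(n,im): cv2.imwrite(f"pics/{n}.png",cv2.cvtColor(im,cv2.COLOR_RGB2BGR))
E
python3 - <<'E'
from h import *
for n in("top","side"):
    c=read_camera(n); save(n+"0",c["image"]); np.savez(n+"0.npz",W=cloud(c))
    T=np.linalg.inv(c["world_to_cam"]);print(n,T[:3,3].round(),-T[:3,2].round(2))
    for q in("reel","stand","tray","timer","loupe","amber_vial"):
        for d in nets.look_for(n,q)[:3]: print(q,round(d["p"],2),np.round(d["xyz"]),proj(c,d["xyz"]).round()[0])
print(arm.sense())
E
```

```text
pics
top [ 473.  -94. 1161.] [ 0.08 -0.   -1.  ]
reel 0.78 [533. 189.  14.] [206. 254.]
reel 0.59 [495.  -7.  16.] [285. 269.]
reel 0.57 [ 492. -148.   70.] [343. 269.]
stand 0.97 [ 506. -180.  120.] [359. 263.]
tray 0.61 [ 520. -378.    2.] [435. 258.]
timer 0.96 [514.  98.  14.] [243. 262.]
timer 0.27 [ 491. -146.   70.] [343. 270.]
loupe 0.62 [ 504. -179.  120.] [358. 263.]
loupe 0.61 [643.  -8.  32.] [285. 208.]
amber_vial 0.69 [515.  98.  13.] [243. 261.]
amber_vial 0.53 [ 612. -324.   44.] [415. 219.]
side [ -77. -307. 1017.] [ 0.55  0.18 -0.82]
reel 0.95 [534. 196.  13.] [164. 230.]
reel 0.81 [ 485. -148.   73.] [321. 277.]
reel 0.57 [489. -10.  20.] [252. 272.]
stand 0.65 [ 474. -196.   79.] [345. 287.]
tray 0.97 [ 520. -381.    0.] [445. 313.]
tray 0.39 [ 474. -197.   76.] [345. 288.]
timer 0.87 [510.  98.  14.] [204. 251.]
loupe 0.61 [633. -12.  30.] [277. 212.]
amber_vial 0.7 [ 601. -334.   30.] [431. 263.]
amber_vial 0.51 [509.  96.  12.] [205. 252.]
amber_vial 0.31 [ 520. -380.    4.] [445. 312.]
{'t': 0.7, 'joints': array([-1.32849956,  0.61485787, -0.01259655,  1.42338733,  0.00813804,
        1.103408  , -0.04036197]), 'qvel': array([ 1.17310672e-03, -1.28097279e-03, -1.59649699e-03,  1.09291900e-04,
       -9.77584008e-05, -8.82149755e-05, -1.81214369e-03]), 'effort': array([-5.81943750e-04, -4.68962467e+01,  2.58872397e-01, -1.71302497e+01,
        1.00955754e-02,  1.63612283e-03,  1.59680422e-05]), 'eef_pos': array([172.60433022, 626.63947092, 231.32882118]), 'tool_rot': array([-4.20807591e-01, -3.11328023e+00,  1.52518788e-05]), 'contact_force': array([ 0.6880633 , -0.01891261, -0.39347192]), 'wrist_torque': array([-0.01105793,  0.00859998, -0.04629332]), 'gripper_force': 0.0, 'grip_width': 85.72426661721056}
```

View images.

```bash
python3 - <<'E'
import cv2,numpy as np
t=cv2.imread("pics/top0.png");s=cv2.imread("pics/side0.png")
a=cv2.resize(t[190:340,160:480],None,fx=2.5,fy=2,interpolation=cv2.INTER_CUBIC)
b=cv2.resize(s[190:340,130:490],(800,300),interpolation=cv2.INTER_CUBIC)
cv2.imwrite("pics/both0.png",np.vstack([a,b]))
cv2.imwrite("pics/crop0.png",np.hstack([cv2.resize(t[225:310,305:390],(400,400),interpolation=cv2.INTER_CUBIC),cv2.resize(s[235:320,280:365],(400,400),interpolation=cv2.INTER_CUBIC)]))
E
```

```text
(no output)
```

View pics/both0.png

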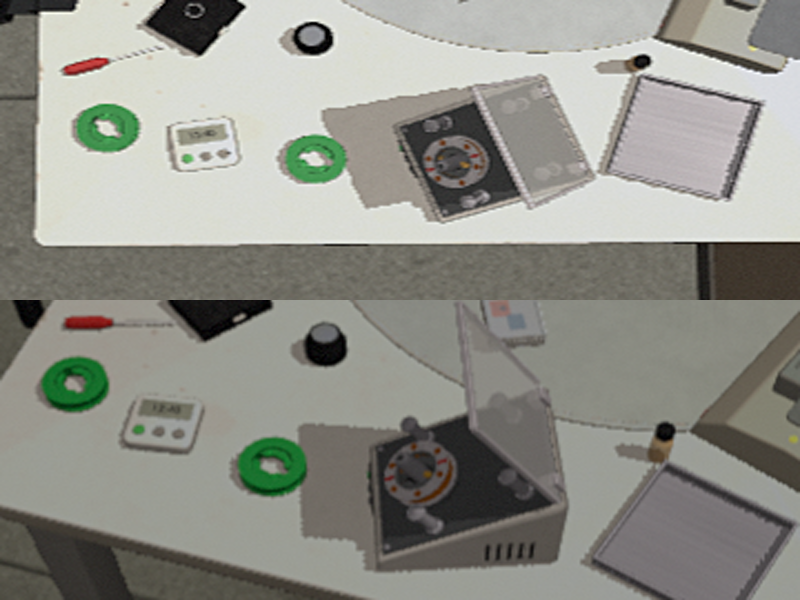

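View pics/crop0.png

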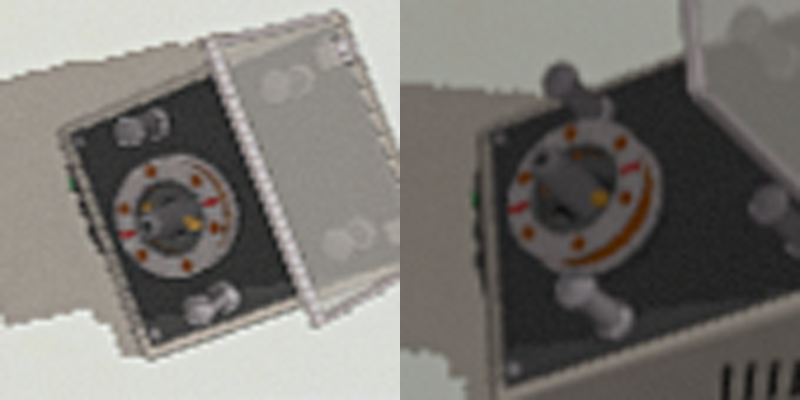

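```bash
cat > fit.py <<'E'
from h import *
for n,box in(("top",(300,395,220,315)),("side",(275,370,230,325))):
    im=cv2.cvtColor(cv2.imread(f"pics/{n}0.png"),cv2.COLOR_BGR2RGB).astype(int); W=np.load(n+"0.npz")["W"]
    m=np.zeros((480,640),bool); m[box[2]:box[3],box[0]:box[1]]=1
    m&=np.isfinite(W[...,0])
    dark=m&(im.max(2)<75)&(W[...,2]>25)
    P=W[dark]
    # ransac plane
    rng=np.random.default_rng(0); best=0
    for _ in range(2000):
        a,b,c_=P[rng.choice(len(P),3,replace=False)]; nn=np.cross(b-a,c_-a); l=np.linalg.norm(nn)
        if l<300: continue
        nn/=l; k=(abs((P-a)@nn)<1.5).sum()
        if k>best: best=k; bn=nn; ba=a
    I=abs((P-ba)@bn)<2; Q=P[I]; cen=Q.mean(0); nn=np.linalg.svd(Q-cen)[2][2]; nn*=np.sign(nn[2])
    print(n,len(P),I.sum(),"normal",nn.round(3),"tilt",np.degrees(np.arccos(nn[2])).round(2),"cen",cen.round(1), "yaw of -x dir",np.degrees(np.arctan2(nn[1],nn[0])).round(2))
    h=(W-cen)@nn
    print(np.histogram(h[m],bins=np.arange(-10,70,2)))
    R=m&(h>23)&(h<29); R2=cv2.connectedComponentsWithStats(R.astype(np.uint8)); 
    for i in range(1,R2[0]):
        if R2[2][i,4]>40:
            S=W[R2[1]==i]; u=np.array([-nn[0],-nn[1],0]);u-=u@nn*nn;u/=np.linalg.norm(u);v=np.cross(nn,u)
            a=np.c_[(S-cen)@u,(S-cen)@v]; (x,y),r=cv2.minEnclosingCircle(a.astype(np.float32))
            print(R2[2][i],"circle",x,y,r,"h",np.median(h[R2[1]==i]),"world",(cen+u*x+v*y).round(1), "bb", a.min(0).round(1),a.max(0).round(1))
E
python3 fit.py
```

```text
top 1001 604 normal [-0.189  0.474  0.86 ] tilt 30.7 cen [ 493.3 -151.3   52.7] yaw of -x dir 111.71
(array([137, 170, 225, 368, 556, 459, 236, 118, 107, 110, 103, 102,  82,
        95,  79,  72, 126, 160,  94,  50,  41,  42,  32,  25,  21,  33,
        35,  15,  36,  23,  31,  23,  25,  19,  24,  21,  30,  17,  20]), array([-10,  -8,  -6,  -4,  -2,   0,   2,   4,   6,   8,  10,  12,  14,
        16,  18,  20,  22,  24,  26,  28,  30,  32,  34,  36,  38,  40,
        42,  44,  46,  48,  50,  52,  54,  56,  58,  60,  62,  64,  66,
        68]))
[329 259  23  25 254] circle 0.023461123928427696 0.04227178916335106 29.936054229736328 h 25.299806777261008 world [ 493.3 -151.3   52.7] bb [-28.7 -28.6] [29.4 29.5]
side 2662 1529 normal [-0.18   0.466  0.866] tilt 29.99 cen [ 484.6 -170.3   59.5] yaw of -x dir 111.05
(array([ 250,  250,  357,  615, 1074,  916,  272,   56,   22,   42,   59,
         51,   47,   61,   51,   32,  122,  233,  120,   38,   52,   85,
         56,   23,   19,   22,   17,   28,   29,   31,   37,   35,   18,
         25,   29,   25,   25,   24,   20]), array([-10,  -8,  -6,  -4,  -2,   0,   2,   4,   6,   8,  10,  12,  14,
        16,  18,  20,  22,  24,  26,  28,  30,  32,  34,  36,  38,  40,
        42,  44,  46,  48,  50,  52,  54,  56,  58,  60,  62,  64,  66,
        68]))
[303 261  29  30 417] circle -16.613536834716797 11.998554229736328 30.94212532043457 h 25.312594249562395 world [ 490.7 -152.6   51.2] bb [-46.4 -18. ] [13.3 42.5]
```

View pics/top0.png

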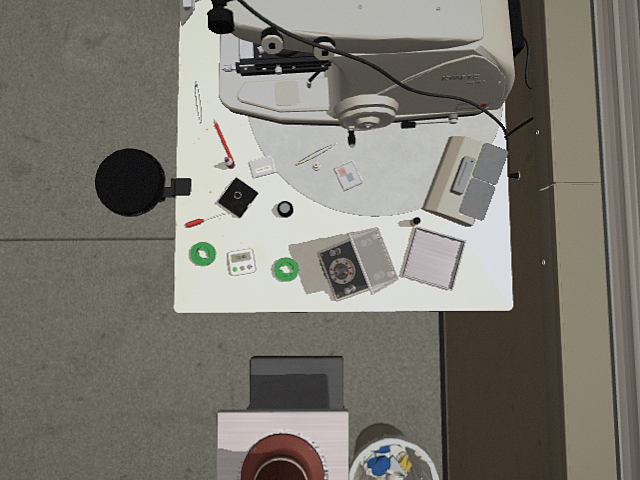

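>>> {"name": "send_rows", "arguments": {
  "translation": [
    [0,0,-20],
    [0,0,-40]
  ],
  "turn": [0,0],
  "grip": [1,1]
}}

```text
t: 0.9
eef_pos: [172.5, 626.2, 271.1]
tool_rot: [-0.421, -3.113, 0.003]
contact_force: [1.0, -0.0, 0.5]
grip_width: 85.6
gripper_force: 0.0
```

>>> {"name": "send_rows", "arguments": {
  "translation": [
    [255,-304,0],
    [255,-304,0],
    [255,-304,0],
    [255,-304,0],
    [255,-304,0],
    [255,-304,0],
    [255,-304,0],
    [255,-304,0],
    [255,-304,0]
  ],
  "turn": [0,0,0,0,0,0,0,0,0],
  "grip": [1,1,1,1,1,1,1,1,1]
}}

```text
t: 1.8
eef_pos: [-160.2, 397.2, 271.9]
tool_rot: [-0.4, -3.113, 0.003]
contact_force: [-0.3, 0.0, 0.3]
grip_width: 85.2
gripper_force: 0.0
```

>>> {"name": "send_rows", "arguments": {
  "translation": [
    [-106,-145,0],
    [-106,-145,0],
    [-106,-145,0],
    [-106,-145,0],
    [-106,-145,0]
  ],
  "turn": [0,0,0,0,0],
  "grip": [1,1,1,1,1]
}}

```text
t: 2.3
eef_pos: [-88.1, 229.7, 271.0]
tool_rot: [0.422, 3.111, -0.002]
contact_force: [-0.6, 0.0, -0.0]
grip_width: 85.6
gripper_force: 0.0
```

```bash
python3 -c "
from h import *
from scipy.spatial.transform import Rotation as R
s=arm.sense();print(s['t'],s['joints'].round(3),s['eef_pos'].round(1));print(R.from_rotvec(s['tool_rot']).as_matrix().round(3))"
```

```text
2.3 [-1.874 -0.087 -0.137  2.313 -0.014  0.917 -0.701] [-88.1 229.7 271. ]
[[-0.964  0.267  0.001]
 [ 0.267  0.964 -0.001]
 [-0.002 -0.001 -1.   ]]
```

>>> {"name": "send_rows", "arguments": {
  "translation": [
    [0,0,40],
    [0,0,80],
    [0,0,80],
    [0,0,80]
  ],
  "turn": [0,0,0,0],
  "grip": [1,1,1,1]
}}

```text
t: 2.7
eef_pos: [-87.9, 237.8, 202.6]
tool_rot: [0.413, 3.07, -0.02]
contact_force: [-0.7, 0.2, -0.7]
grip_width: 85.3
gripper_force: 0.0
```

```bash
cat > st.py <<'E'
from h import *
from scipy.spatial.transform import Rotation as R
s=arm.sense();print(s['t'],s['joints'].round(3),s['eef_pos'].round(1),s['contact_force'].round(1),s['grip_width']);print(R.from_rotvec(s['tool_rot']).as_matrix().round(3))
E
python3 st.py
```

```text
2.7 [-1.299  0.11  -0.813  2.407  0.165  0.702 -0.935] [-87.9 237.8 202.6] [-0.7  0.2 -0.7] 85.28159797958156
[[-0.963  0.265  0.042]
 [ 0.264  0.964 -0.019]
 [-0.045 -0.007 -0.999]]
```

>>> {"name": "send_rows", "arguments": {
  "translation": [
    [0,0,-40],
    [0,0,-80],
    [0,0,-80]
  ],
  "turn": [0,0,0],
  "grip": [1,1,1]
}}

```text
t: 3.0
eef_pos: [-91.7, 242.7, 286.4]
tool_rot: [0.42, 3.072, -0.005]
contact_force: [0.4, 0.4, 0.0]
grip_width: 85.2
gripper_force: 0.0
```

```bash
python3 st.py
```

```text
3.0 [-1.177 -0.078 -0.795  2.234 -0.026  0.986 -0.656] [-91.7 242.7 286.4] [0.4 0.4 0. ] 85.15701324182749
[[-0.963  0.268  0.041]
 [ 0.268  0.963 -0.009]
 [-0.042  0.002 -0.999]]
```

```bash
python3 - <<'E'
from h import *
for k in("top",):
    W=np.load(k+"0.npz")["W"]
    for r in(100,200,300,350,400,440):
        print(r,[tuple(W[r,c].round().astype(int)) if np.isfinite(W[r,c,0]) else None for c in(20,100,160,240,300,430,470,520,560,600,630)])
E
```

```text
100 [(np.int64(1233), np.int64(1176), np.int64(-753)), (np.int64(1226), np.int64(831), np.int64(-743)), (np.int64(1220), np.int64(574), np.int64(-734)), (np.int64(903), np.int64(98), np.int64(68)), (np.int64(902), np.int64(-47), np.int64(68)), (np.int64(873), np.int64(-345), np.int64(136)), (np.int64(875), np.int64(-437), np.int64(131)), (np.int64(897), np.int64(-578), np.int64(73)), (np.int64(752), np.int64(-476), np.int64(445)), (np.int64(740), np.int64(-521), np.int64(475)), (np.int64(716), np.int64(-525), np.int64(536))]
200 [(np.int64(802), np.int64(1146), np.int64(-738)), (np.int64(802), np.int64(822), np.int64(-756)), (np.int64(693), np.int64(353), np.int64(-126)), (np.int64(666), np.int64(103), np.int64(25)), (np.int64(668), np.int64(-44), np.int64(4)), (np.int64(661), np.int64(-363), np.int64(33)), (np.int64(652), np.int64(-444), np.int64(86)), (np.int64(657), np.int64(-578), np.int64(47)), (np.int64(592), np.int64(-469), np.int64(443)), (np.int64(591), np.int64(-531), np.int64(444)), (np.int64(577), np.int64(-521), np.int64(529))]
300 [(np.int64(390), np.int64(1137), np.int
[... 1376 characters left out ...]
t64(-578), np.int64(2)), (np.int64(285), np.int64(-458), np.int64(436)), (np.int64(286), np.int64(-515), np.int64(443)), (np.int64(299), np.int64(-526), np.int64(496))]
440 [(np.int64(-165), np.int64(1111), np.int64(-750)), (np.int64(-166), np.int64(790), np.int64(-751)), (np.int64(-169), np.int64(552), np.int64(-755)), (np.int64(83), np.int64(104), np.int64(1)), (np.int64(86), np.int64(-42), np.int64(11)), (np.int64(-173), np.int64(-524), np.int64(-745)), (np.int64(-60), np.int64(-580), np.int64(-410)), (np.int64(74), np.int64(-579), np.int64(-11)), (np.int64(219), np.int64(-464), np.int64(418)), (np.int64(227), np.int64(-512), np.int64(442)), (np.int64(243), np.int64(-526), np.int64(491))]
```

>>> {"name": "send_rows", "arguments": {
  "translation": [
    [-319,127,-164],
    [-319,127,-164],
    [-319,127,-164],
    [-319,127,-164],
    [-319,127,-164],
    [-319,127,-164],
    [-319,127,-164],
    [-319,127,-164],
    [-319,127,-164]
  ],
  "turn": [0,0,0,0,0,0,0,0,0],
  "grip": [1,1,1,1,1,1,1,1,1]
}}

```text
t: 3.9
eef_pos: [248.5, 279.7, 461.2]
tool_rot: [0.426, 3.064, -0.018]
contact_force: [-1.1, 1.7, -0.2]
grip_width: 85.3
gripper_force: 0.0
```

```bash
cat >> st.py <<'E'
print(repr((s['joints'].tolist(),s['eef_pos'].tolist(),s['tool_rot'].tolist())),file=open('log.txt','a'))
E
python3 st.py
cat > kin.py <<'E'
import numpy as np
from scipy.spatial.transform import Rotation as R
from scipy.optimize import least_squares
D=[([-1.32849956,0.61485787,-0.01259655,1.42338733,0.00813804,1.103408,-0.04036197],[172.6,626.64,231.33],[-.4208,-3.1133,0]),
([-1.874,-0.087,-0.137,2.313,-0.014,0.917,-0.701],[-88.1,229.7,271.],[0.422,3.111,-0.002]),
([-1.299,0.11,-0.813,2.407,0.165,0.702,-0.935],[-87.9,237.8,202.6],[0.413,3.07,-0.02]),
([-1.177,-0.078,-0.795,2.234,-0.026,0.986,-0.656],[-91.7,242.7,286.4],[0.42,3.072,-0.005])]
D+=[eval(l) for l in open('log.txt')]
def fk(q,p,s):
    # offsets: d1,L1,e1,L2,e2,w,L3 ; planar arm in x-z at q=0
    d1,L1,e1,L2,e2,w,L3,b=p
    A=R.from_euler; r=A('z',s[0]*q[0]+b)
    P=np.array([0,0,d1]); 
    r=r*A('y',q[1]); r=r*A('z',s[1]*q[2]); P=P+r.apply([e1,0,L1])
    r=r*A('y',q[3]); r=r*A('z',s[2]*q[4]); P=P+r.apply([e2,0,L2])
    r=r*A('y',q[5]); P=P+r.apply([w,0,L3]); r=r*A('z',s[3]*q[6]); return P,r
def res(p,s):
    o=[]
    for q,P,v in D:
        a,r=fk(q,p,s); o+=list(a-P)
        z=r.as_matrix()[:,2]-R.from_rotvec(v).as_matrix()[:,2]; o+=list(300*z)
    return np.array(o)
def fit():
    best=None
    import itertools
    for s in itertools.product((1,-1),repeat=4):
      if s[3]<0: continue
      for b in(0,np.pi):
        f=least_squares(res,[300,300,30,340,0,50,200,b],args=(s,),loss='soft_l1',f_scale=5)
        if best is None or f.cost<best[0]: best=(f.cost,s,f.x)
    return best
if __name__=="__main__":
    c,s,p=fit(); print(c,s,p.round(2)); print(np.abs(res(p,s)).reshape(-1,6).max(1).round(1))
    for q,P,v in D: print((fk(q,p,s)[1].inv()*R.from_rotvec(v)).as_euler('zyx',degrees=True).round(1))
E
python3 kin.py
```

```text
3.9 [-0.829 -0.    -0.113  1.676  0.049  1.454  0.347] [248.5 279.7 461.2] [-1.1  1.7 -0.2] 85.34954268053791
[[-0.961  0.273  0.046]
 [ 0.273  0.962 -0.018]
 [-0.05  -0.005 -0.999]]
61.10611335175227 (-1, -1, -1, 1) [ 4.8571e+02  5.5349e+02  1.2000e-01  3.7076e+02 -5.0800e+00  2.7000e+00
  5.4434e+02 -8.8000e+01]
[ 1.8 11.4  2.1  1.8  2.3]
[92.5 -0.   0. ]
[168.2   0.    0. ]
[-1.649e+02  1.000e-01  0.000e+00]
[ 1.631e+02 -0.000e+00  1.000e-01]
[48.2 -0.1 -0.1]
```

>>> {"name": "send_rows", "arguments": {
  "translation": [
    [-203,-233,-8],
    [-203,-233,-8],
    [-203,-233,-8],
    [-203,-233,-8],
    [-203,-233,-8],
    [-203,-233,-8],
    [-203,-233,-8]
  ],
  "turn": [0,0,0,0,0,0,0],
  "grip": [1,1,1,1,1,1,1]
}}

```text
t: 4.6
eef_pos: [377.7, -4.6, 479.7]
tool_rot: [0.431, 3.064, -0.026]
contact_force: [-0.3, -0.0, 0.2]
grip_width: 85.5
gripper_force: 0.0
```

>>> {"name": "send_rows", "arguments": {
  "translation": [
    [126,-424,0],
    [126,-424,0],
    [126,-424,0],
    [126,-424,0],
    [126,-424,0],
    [126,-424,0],
    [126,-424,0],
    [126,-424,0],
    [126,-424,0],
    [126,-424,0]
  ],
  "turn": [0,0,0,0,0,0,0,0,0,0],
  "grip": [1,1,1,1,1,1,1,1,1,1]
}}

```text
t: 5.6
eef_pos: [143.0, -375.0, 477.0]
tool_rot: [0.414, 3.067, -0.022]
contact_force: [0.5, 0.5, 0.3]
grip_width: 85.4
gripper_force: 0.0
```

```bash
python3 st.py; sed -i 's/\[300,300,30,340,0,50,200,b\]/[330,420,0,400,0,0,300,b]/' kin.py; python3 kin.py
```

```text
5.6 [-0.027  0.049  1.29   1.619 -0.083  1.476  2.571] [ 143. -375.  477.] [0.5 0.5 0.3] 85.4451023008123
[[-0.963  0.265  0.044]
 [ 0.264  0.964 -0.02 ]
 [-0.048 -0.008 -0.999]]
81.03657485664493 (-1, -1, -1, 1) [ 4.3904e+02  5.5236e+02 -8.0000e-02  3.7409e+02  2.2900e+00  1.1700e+00
  4.8882e+02 -4.0000e-02]
[ 5.3 10.1  1.8  2.6  3.9  4.6]
[92.2 -0.   0. ]
[167.9   0.    0. ]
[-1.652e+02  1.000e-01  0.000e+00]
[ 1.628e+02 -0.000e+00  1.000e-01]
[47.9 -0.1 -0.1]
[ 1.529e+02 -0.000e+00  1.000e-01]
```

>>> {"name": "send_rows", "arguments": {
  "translation": [
    [0,0,-150],
    [0,0,-150],
    [0,0,-150],
    [0,0,-150]
  ],
  "turn": [0,0,0,0],
  "grip": [1,1,1,1]
}}

```text
t: 6.0
eef_pos: [136.7, -373.5, 631.2]
tool_rot: [0.417, 3.065, -0.037]
contact_force: [0.2, -0.8, -1.1]
grip_width: 85.3
gripper_force: 0.0
```

```bash
python3 st.py;python3 kin.py
```

```text
6.0 [ 0.144  0.126  1.285  1.164 -0.169  1.901  2.667] [ 136.7 -373.5  631.2] [ 0.2 -0.8 -1.1] 85.25536312680465
[[-0.963  0.267  0.044]
 [ 0.266  0.963 -0.03 ]
 [-0.051 -0.017 -0.999]]
86.6064382304844 (-1, -1, -1, 1) [ 4.1682e+02  5.5211e+02  1.6000e-01  3.7430e+02  3.2900e+00  1.2000e+00
  4.6544e+02 -4.0000e-02]
[6.7 9.5 1.6 2.9 3.8 4.4 2.6]
[92.1 -0.   0. ]
[167.8   0.    0. ]
[-1.654e+02  1.000e-01  0.000e+00]
[ 1.626e+02 -0.000e+00  1.000e-01]
[47.7 -0.1 -0.1]
[ 1.528e+02 -0.000e+00  1.000e-01]
[ 1.419e+02 -0.000e+00  1.000e-01]
```

>>> {"name": "send_rows", "arguments": {
  "translation": [
    [0,0,-200],
    [0,0,-200],
    [0,0,-200],
    [0,0,-200],
    [0,0,-200]
  ],
  "turn": [0,0,0,0,0],
  "grip": [1,1,1,1,1]
}}

```text
t: 6.5
eef_pos: [134.3, -370.5, 669.6]
tool_rot: [0.411, 3.052, -0.064]
contact_force: [-0.0, -0.2, 0.6]
grip_width: 85.6
gripper_force: 0.0
```

```bash
python3 st.py;python3 kin.py
```

```text
6.5 [ 1.044  0.076  0.176  1.021 -0.052  1.98   2.5  ] [ 134.3 -370.5  669.6] [-0.  -0.2  0.6] 85.58760316529826
[[-0.963  0.265  0.055]
 [ 0.263  0.964 -0.05 ]
 [-0.066 -0.033 -0.997]]
136.50935062510197 (-1, -1, -1, 1) [ 3.8074e+02  5.5362e+02  2.0000e-02  3.7374e+02  1.1500e+00  2.2200e+00
  4.3301e+02 -5.0000e-02]
[8.2 8.9 2.5 3.3 1.9 6.3 3.2 9.4]
[92. -0.  0.]
[167.7   0.    0. ]
[-1.655e+02  1.000e-01  0.000e+00]
[ 1.625e+02 -0.000e+00  1.000e-01]
[47.6 -0.1 -0.1]
[ 1.527e+02 -0.000e+00  1.000e-01]
[ 1.418e+02 -0.000e+00  1.000e-01]
[160.9   0.    0.2]
```

>>> {"name": "send_rows", "arguments": {
  "translation": [
    [0,0,-50],
    [0,0,-100],
    [0,0,-150],
    [0,0,-200],
    [0,0,-250],
    [0,0,-300],
    [0,0,-350],
    [0,0,-400],
    [0,0,-450],
    [0,0,-500]
  ],
  "turn": [0,0,0,0,0,0,0,0,0,0],
  "grip": [1,1,1,1,1,1,1,1,1,1]
}}

```text
t: 7.5
eef_pos: [123.7, -349.2, 690.2]
tool_rot: [0.411, 3.024, -0.133]
contact_force: [-0.5, 0.1, 0.1]
grip_width: 85.2
gripper_force: 0.0
```

```bash
python3 st.py;python3 kin.py
```

```text
7.5 [ 1.05   0.021  0.157  1.021 -0.042  1.982  2.489] [ 123.7 -349.2  690.2] [-0.5  0.1  0.1] 85.2194410022736
[[-0.96   0.27   0.075]
 [ 0.262  0.96  -0.098]
 [-0.098 -0.074 -0.992]]
180.78717991927132 (-1, -1, -1, 1) [ 3.0547e+02  5.5763e+02 -1.1100e+00  3.7383e+02  3.0000e+00  1.4300e+00
  3.6022e+02 -5.0000e-02]
[11.   7.5  3.5  4.9  0.7  7.8  4.6  4.5  6.4]
[91.7 -0.   0. ]
[167.4   0.    0. ]
[-1.657e+02  1.000e-01  1.000e-01]
[ 1.623e+02 -0.000e+00  1.000e-01]
[47.4 -0.1 -0.1]
[ 1.525e+02 -0.000e+00  1.000e-01]
[ 1.416e+02 -0.000e+00  1.000e-01]
[160.7   0.    0.2]
[1.62e+02 1.00e-01 3.00e-01]
```

>>> {"name": "send_rows", "arguments": {
  "translation": [
    [-34,-57,-496],
    [-34,-57,-496],
    [-34,-57,-496],
    [-34,-57,-496],
    [-34,-57,-496],
    [-34,-57,-496],
    [-34,-57,-496],
    [-34,-57,-496],
    [-34,-57,-496],
    [-34,-57,-496]
  ],
  "turn": [0,0,0,0,0,0,0,0,0,0],
  "grip": [1,1,1,1,1,1,1,1,1,1]
}}

```text
t: 8.5
eef_pos: [120.4, -355.3, 708.2]
tool_rot: [0.408, 2.996, -0.199]
contact_force: [0.2, -0.9, 0.2]
grip_width: 85.7
gripper_force: 0.0
```

```bash
python3 st.py;python3 kin.py | head -4
```

```text
8.5 [ 1.082  0.02   0.141  0.972 -0.044  1.982  2.501] [ 120.4 -355.3  708.2] [ 0.2 -0.9  0.2] 85.72027677528843
[[-0.958  0.273  0.092]
 [ 0.258  0.955 -0.144]
 [-0.128 -0.114 -0.985]]
200.27545590868056 (-1, -1, -1, 1) [ 2.5995e+02  5.5919e+02 -1.4300e+00  3.7385e+02  5.6900e+00  3.3000e-01
  3.1401e+02 -5.0000e-02]
[12.4  6.8  4.1  6.   1.6  9.4  5.8  2.1  3.2  3.3]
[91.6 -0.   0. ]
```

>>> {"name": "send_rows", "arguments": {
  "translation": [
    [-67,-109,-486],
    [-67,-109,-486],
    [-67,-109,-486],
    [-67,-109,-486],
    [-67,-109,-486],
    [-67,-109,-486],
    [-67,-109,-486],
    [-67,-109,-486],
    [-67,-109,-486],
    [-67,-109,-486]
  ],
  "turn": [0,0,0,0,0,0,0,0,0,0],
  "grip": [1,1,1,1,1,1,1,1,1,1]
}}

```text
t: 9.5
eef_pos: [121.3, -377.6, 726.0]
tool_rot: [0.406, 2.967, -0.265]
contact_force: [0.1, -0.4, -0.4]
grip_width: 85.5
gripper_force: 0.0
```

```bash
python3 st.py;python3 kin.py | head -4
```

```text
9.5 [ 1.183  0.053  0.061  0.888 -0.049  1.982  2.517] [ 121.3 -377.6  726. ] [ 0.1 -0.4 -0.4] 85.52270563592498
[[-0.955  0.277  0.109]
 [ 0.253  0.948 -0.191]
 [-0.157 -0.155 -0.975]]
211.8876634097433 (-1, -1, -1, 1) [ 2.4191e+02  5.5911e+02 -9.6000e-01  3.7377e+02  7.1700e+00  1.1000e-01
  2.9467e+02 -5.6600e+01]
[12.3  7.1  4.5  6.7  2.2 10.   6.4  1.6  2.4  2.3  3. ]
[91.6 -0.   0. ]
```

>>> {"name": "send_rows", "arguments": {
  "translation": [
    [-72,-110,-483],
    [-72,-110,-483],
    [-72,-110,-483],
    [-72,-110,-483],
    [-72,-110,-483],
    [-72,-110,-483],
    [-72,-110,-483],
    [-72,-110,-483],
    [-72,-110,-483],
    [-72,-110,-483]
  ],
  "turn": [0,0,0,0,0,0,0,0,0,0],
  "grip": [1,1,1,1,1,1,1,1,1,1]
}}

```text
t: 10.5
eef_pos: [119.1, -383.3, 744.7]
tool_rot: [0.403, 2.937, -0.331]
contact_force: [0.6, -0.4, -0.5]
grip_width: 85.0
gripper_force: 0.0
```

>>> {"name": "send_rows", "arguments": {
  "translation": [
    [-87,-130,-480],
    [-87,-130,-480],
    [-87,-130,-480],
    [-87,-130,-480],
    [-87,-130,-480],
    [-87,-130,-480],
    [-87,-130,-480],
    [-87,-130,-480],
    [-87,-130,-480],
    [-87,-130,-480]
  ],
  "turn": [0,0,0,0,0,0,0,0,0,0],
  "grip": [1,1,1,1,1,1,1,1,1,1]
}}

```text
t: 11.5
eef_pos: [117.3, -387.4, 763.7]
tool_rot: [0.4, 2.905, -0.396]
contact_force: [0.3, -0.8, 0.0]
grip_width: 85.7
gripper_force: 0.0
```

```bash
python3 st.py;python3 kin.py | head -4
```

```text
11.5 [ 1.24   0.057  0.022  0.782 -0.055  1.982  2.529] [ 117.3 -387.4  763.7] [ 0.3 -0.8  0. ] 85.66820661456262
[[-0.947  0.288  0.142]
 [ 0.239  0.928 -0.285]
 [-0.214 -0.236 -0.948]]
224.08560504511482 (-1, -1, -1, 1) [ 2.3617e+02  5.5891e+02 -1.4000e-01  3.7370e+02  7.8100e+00  5.5000e-01
  2.8817e+02 -5.0000e-02]
[11.9  7.1  4.7  7.   2.5 10.   6.5  1.6  2.4  2.3  3.   4.5]
[91.7 -0.   0. ]
```

>>> {"name": "send_rows", "arguments": {
  "translation": [
    [-64,-151,-475],
    [-64,-151,-475],
    [-64,-151,-475],
    [-64,-151,-475],
    [-64,-151,-475],
    [-64,-151,-475],
    [-64,-151,-475],
    [-64,-151,-475],
    [-64,-151,-475],
    [-64,-151,-475]
  ],
  "turn": [0,0,0,0,0,0,0,0,0,0],
  "grip": [1,1,1,1,1,1,1,1,1,1]
}}

```text
t: 12.5
eef_pos: [95.6, -388.0, 782.4]
tool_rot: [0.398, 2.874, -0.461]
contact_force: [0.7, -0.2, -0.4]
grip_width: 85.3
gripper_force: 0.0
```

>>> {"name": "send_rows", "arguments": {
  "translation": [
    [-83,-171,-468],
    [-83,-171,-468],
    [-83,-171,-468],
    [-83,-171,-468],
    [-83,-171,-468],
    [-83,-171,-468],
    [-83,-171,-468],
    [-83,-171,-468],
    [-83,-171,-468],
    [-83,-171,-468]
  ],
  "turn": [0,0,0,0,0,0,0,0,0,0],
  "grip": [1,1,1,1,1,1,1,1,1,1]
}}

```text
t: 13.5
eef_pos: [81.5, -389.9, 801.1]
tool_rot: [0.396, 2.842, -0.526]
contact_force: [-0.4, 0.2, 0.3]
grip_width: 85.1
gripper_force: 0.0
```

```bash
python3 st.py
```

```text
13.5 [ 1.682  0.052 -0.351  0.691 -0.063  1.982  2.592] [  81.5 -389.9  801.1] [-0.4  0.2  0.3] 85.08544718856155
[[-0.939  0.301  0.168]
 [ 0.221  0.899 -0.377]
 [-0.265 -0.317 -0.911]]
```

>>> {"name": "send_rows", "arguments": {
  "translation": [
    [-116,-173,-455],
    [-116,-173,-455],
    [-116,-173,-455],
    [-116,-173,-455],
    [-116,-173,-455],
    [-116,-173,-455],
    [-116,-173,-455],
    [-116,-173,-455],
    [-116,-173,-455],
    [-116,-173,-455]
  ],
  "turn": [0,0,0,0,0,0,0,0,0,0],
  "grip": [1,1,1,1,1,1,1,1,1,1]
}}

```text
t: 14.5
eef_pos: [84.2, -386.0, 820.7]
tool_rot: [0.394, 2.809, -0.59]
contact_force: [0.6, 0.2, -0.4]
grip_width: 85.4
gripper_force: 0.0
```

>>> {"name": "send_rows", "arguments": {
  "translation": [
    [-126,-192,-445],
    [-126,-192,-445],
    [-126,-192,-445],
    [-126,-192,-445],
    [-126,-192,-445],
    [-126,-192,-445],
    [-126,-192,-445],
    [-126,-192,-445]
  ],
  "turn": [0,0,0,0,0,0,0,0],
  "grip": [1,1,1,1,1,1,1,1]
}}

```text
t: 15.3
eef_pos: [84.8, -382.7, 839.8]
tool_rot: [0.391, 2.775, -0.651]
contact_force: [0.6, -0.2, -0.5]
grip_width: 85.6
gripper_force: 0.0
```

```bash
python3 st.py; python3 kin.py|head -4
python3 - <<'E'
# ears: rectify to deck-frame at ear height, from saved pictures; reuse calibration
from h import *
psi=np.radians(-68.7); n=np.array([-.5*np.cos(psi),-.5*np.sin(psi),.866]); u=np.array([.866*np.cos(psi),.866*np.sin(psi),.5]); v=np.cross(n,u)
foot=np.array([492,-152.3,50.7])
out=[]
for k in("top","side"):
    c=read_camera(k); im=cv2.cvtColor(cv2.imread(f"pics/{k}0.png"),cv2.COLOR_BGR2RGB)
    for h in(24.6,26):
        g=np.arange(-34,34.01,0.17); A,B=np.meshgrid(g,g)
        # image up = up slope(+u), image left = +v
        P=foot+h*n+(-B)[...,None]*u+(-A)[...,None]*v
        uv=proj(c,P.reshape(-1,3)).reshape(len(g),len(g),2).astype(np.float32)
        o=cv2.remap(im,uv[...,0],uv[...,1],cv2.INTER_CUBIC); o=cv2.resize(o,(300,300)); 
        cv2.circle(o,(150,150),int(18/68*300),(0,255,255),1);cv2.circle(o,(150,150),int(30/68*300),(0,255,0),1); out.append(cv2.convertScaleAbs(o,alpha=1.3))
save("rect",np.vstack([np.hstack(out[:2]),np.hstack(out[2:])]))
E
```

```text
15.3 [ 1.633  0.042 -0.302  0.598 -0.071  1.982  2.579] [  84.8 -382.7  839.8] [ 0.6 -0.2 -0.5] 85.56833584798218
[[-0.929  0.317  0.192]
 [ 0.198  0.863 -0.464]
 [-0.313 -0.393 -0.865]]
265.2171276799646 (-1, -1, -1, 1) [230.68 558.36   0.85 373.8    8.63   1.15 281.36 -94.3 ]
[10.7  7.3  5.2  7.7  3.   9.5  6.1  2.1  2.8  2.3  2.9  4.3  5.7  7. ]
[91.8 -0.   0. ]
[167.4   0.    0. ]
```

View pics/rect.png

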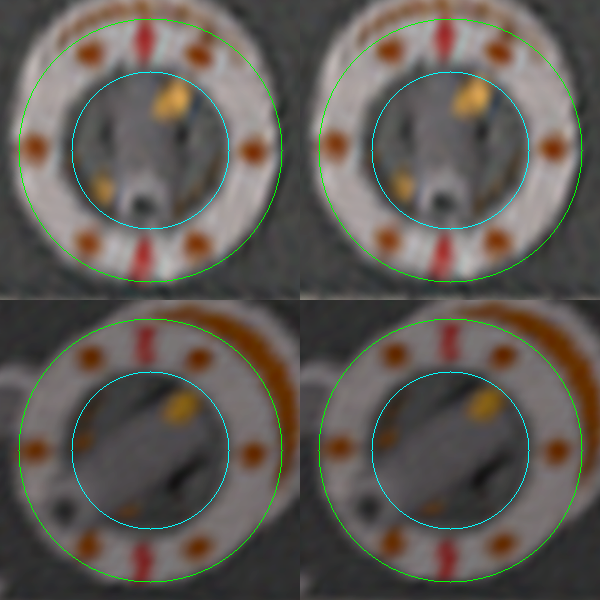

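>>> {"name": "send_rows", "arguments": {
  "translation": [
    [-44,320,177],
    [-44,320,177],
    [-44,320,177],
    [-44,320,177],
    [-44,320,177],
    [-44,320,177],
    [-44,320,177],
    [-44,320,177],
    [-44,320,177]
  ],
  "turn": [0,0,0,0,0,0,0,0,0],
  "grip": [1,1,1,1,1,1,1,1,1]
}}

```text
t: 16.3
eef_pos: [231.5, -227.1, 617.1]
tool_rot: [0.403, 2.777, -0.645]
contact_force: [0.1, -0.4, 0.2]
grip_width: 84.9
gripper_force: 0.0
```

```bash
cat > rel.py <<'E'
from h import *
from scipy.spatial.transform import Rotation as R
psi=np.radians(-68.7); n=np.array([-.5*np.cos(psi),-.5*np.sin(psi),.866]); u=np.array([.866*np.cos(psi),.866*np.sin(psi),.5]); v=np.cross(n,u)
foot=np.array([492,-152.3,50.7])+.7*v+.2*u
s=arm.sense(); M=R.from_rotvec(s['tool_rot']).as_matrix(); d=s['eef_pos']-foot; y=-M[:,1]
print(round(s['t'],2),"h,u,v",(d@n).round(1),(d@u).round(1),(d@v).round(1),"yline",np.degrees(np.arctan2(y@v,y@u)).round(1),"tilterr(u,v)deg",np.degrees([-M[:,2]@u,-M[:,2]@v]).round(2),"w",s['grip_width'].round(1),"gf",np.round(s['gripper_force'],1))
F=s['contact_force'];print("F n,u,v",(F@n).round(1),(F@u).round(1),(F@v).round(1),"Tn",np.round(s['wrist_torque']@n,2),"J",s['joints'].round(2),"pos",s['eef_pos'].round(1))
import sys
if len(sys.argv)>1:
    t=np.array(eval(sys.argv[1])); g=foot+t[0]*n+t[1]*u+t[2]*v-s['eef_pos']; print("move in tool",(M.T@g).round(1),np.linalg.norm(g).round())
E
python3 st.py; python3 rel.py '(150,0,0)'
```

```text
16.3 [ 0.627 -0.303 -0.146  1.595  0.288  1.442  1.783] [ 231.5 -227.1  617.1] [ 0.1 -0.4  0.2] 84.93453737148377
[[-0.927  0.323  0.188]
 [ 0.207  0.863 -0.461]
 [-0.311 -0.389 -0.867]]Traceback (most recent call last):
  File "rel.py", line 6, in <module>
    print(round(s['t'],2),"h,u,v",(d@n).round(1),(d@u).round(1),(d@v).round(1),"yline",np.degrees(np.arctan2(y@v,y@u)).round(1),"tilterr(u,v)deg",np.degrees([-M[:,2]@u,-M[:,2]@v]).round(2),"w",s['grip_width'].round(1),"gf",np.round(s['gripper_force'],1))
                                                                                                                                                                                                 ^^^^^^^^^^^^^^^^^^^^^
AttributeError: 'float' object has no attribute 'round'
```

```bash
sed -i "s/s\['grip_width'\].round(1)/np.round(s['grip_width'],1)/" rel.py; python3 rel.py '(230,0,0)'
```

```text
16.3 h,u,v 503.0 261.4 -270.5 yline -37.9 tilterr(u,v)deg [ 0.13 -0.44] w 84.9 gf 0.0
F n,u,v -0.0 0.4 -0.1 Tn 0.06 J [ 0.63 -0.3  -0.15  1.6   0.29  1.44  1.78] pos [ 231.5 -227.1  617.1]
move in tool [-51.4 370.7 275.7] 465.0
```

>>> {"name": "send_rows", "arguments": {
  "translation": [
    [-51,371,276],
    [-51,371,276],
    [-51,371,276],
    [-51,371,276],
    [-51,371,276],
    [-51,371,276],
    [-51,371,276],
    [-51,371,276],
    [-51,371,276],
    [-51,371,276]
  ],
  "turn": [0,0,-60,-60,-60,-60,-60,-60,-60,-60],
  "grip": [1,1,1,1,1,1,1,1,1,1]
}}

```text
t: 17.3
eef_pos: [450.1, -41.3, 244.2]
tool_rot: [1.139, -2.815, 0.796]
contact_force: [-0.4, 0.6, 0.0]
grip_width: 85.5
gripper_force: 0.0
```

```bash
python3 rel.py '(110,0,0)'
```

```text
17.3 h,u,v 226.8 -6.2 0.6 yline 22.7 tilterr(u,v)deg [ 0.62 -0.24] w 85.5 gf 0.0
F n,u,v 0.4 -0.6 -0.2 Tn 0.02 J [ 0.25  0.35 -0.72  2.1   0.9   1.04  1.31] pos [450.1 -41.3 244.2]
move in tool [  3.8  -6.5 116.8] 117.0
```

>>> {"name": "send_rows", "arguments": {
  "translation": [
    [3.8,-6.5,40],
    [3.8,-6.5,80],
    [3.8,-6.5,117],
    [3.8,-6.5,117],
    [3.8,-6.5,117]
  ],
  "turn": [0,0,0,0,0],
  "grip": [1,1,1,1,1]
}}

```text
t: 17.8
eef_pos: [472.8, -103.1, 150.9]
tool_rot: [-1.129, 2.817, -0.803]
contact_force: [-0.1, 0.8, 1.0]
grip_width: 85.2
gripper_force: 0.0
```

```bash
python3 rel.py '(7,0,0)'; python3 - <<'E'
from h import *
c=read_camera("side"); d=read_camera("top")
save("app",np.hstack([cv2.resize(c["image"][140:340,220:420],(400,400)),cv2.resize(d["image"][190:340,270:420],(400,400))]))
E
```

```text
17.8 h,u,v 113.2 4.1 -0.7 yline 22.3 tilterr(u,v)deg [ 0.35 -0.39] w 85.2 gf 0.0
F n,u,v 1.3 -0.2 0.2 Tn 0.02 J [ 0.28  0.52 -0.59  2.19  1.2   0.87  1.11] pos [ 472.8 -103.1  150.9]
move in tool [ -1.3   3.2 106.2] 106.0
```

View pics/app.png

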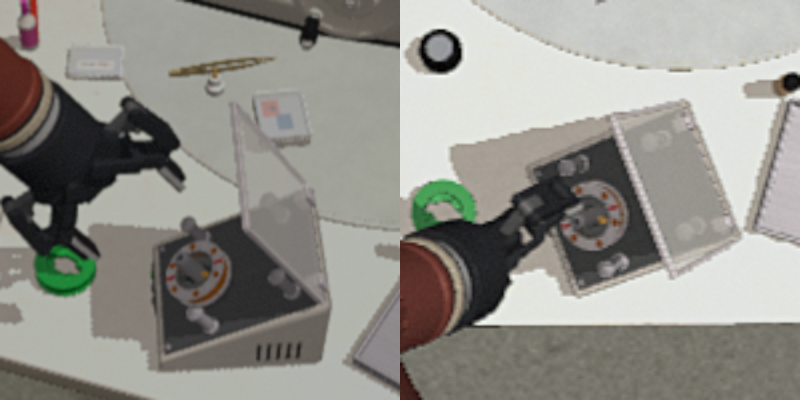

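>>> {"name": "send_rows", "arguments": {
  "translation": [
    [-1,3,35],
    [-1,3,70],
    [-1,3,70]
  ],
  "turn": [0,0,0],
  "grip": [1,1,1]
}}

```text
t: 18.2
eef_pos: [484.1, -134.6, 87.6]
tool_rot: [1.126, -2.819, 0.806]
contact_force: [-0.3, 0.2, 0.9]
grip_width: 85.3
gripper_force: 0.0
```

```bash
python3 rel.py '(7,0,0)'
```

```text
18.2 h,u,v 41.7 1.5 -1.6 yline 22.2 tilterr(u,v)deg [ 0.28 -0.2 ] w 85.3 gf 0.0
F n,u,v 1.0 0.2 -0.2 Tn -0.03 J [ 0.28  0.66 -0.51  2.21  1.42  0.81  0.94] pos [ 484.1 -134.6   87.6]
move in tool [-1.9  0.6 34.7] 35.0
```

>>> {"name": "send_rows", "arguments": {
  "translation": [
    [-2,0.5,20],
    [-2,0.5,34.5],
    [-2,0.5,34.5]
  ],
  "turn": [0,0,0],
  "grip": [1,1,1]
}}

```text
t: 18.5
eef_pos: [493.0, -147.0, 59.3]
tool_rot: [-1.127, 2.815, -0.806]
contact_force: [0.6, -0.0, 0.5]
grip_width: 85.6
gripper_force: 0.0
```

```bash
python3 rel.py '(7,0,0)'
```

```text
18.5 h,u,v 9.7 0.1 2.1 yline 22.2 tilterr(u,v)deg [ 0.25 -0.49] w 85.6 gf 0.0
F n,u,v 0.3 0.5 0.6 Tn 0.02 J [ 0.29  0.72 -0.49  2.21  1.52  0.8   0.87] pos [ 493.  -147.    59.3]
move in tool [2.  0.9 2.7] 3.0
```

>>> {"name": "send_rows", "arguments": {
  "translation": [
    [0.5,0.5,1],
    [0.5,0.5,1],
    [0.5,0.5,1],
    [0.5,0.5,1],
    [0.5,0.5,1],
    [0.5,0.5,1]
  ],
  "turn": [0,0,0,0,0,0],
  "grip": [0.3,0.3,0.3,0.2,0.2,0.2],
  "force": 25
}}

```text
t: 19.1
eef_pos: [492.8, -147.1, 58.5]
tool_rot: [-1.128, 2.813, -0.807]
contact_force: [-0.8, 3.0, 7.7]
grip_width: 59.6
gripper_force: 26.2
```

```bash
python3 rel.py
```

```text
19.1 h,u,v 9.1 -0.2 1.9 yline 22.3 tilterr(u,v)deg [ 0.19 -0.59] w 59.6 gf 26.2
F n,u,v 8.2 1.1 0.4 Tn 0.07 J [ 0.29  0.72 -0.48  2.21  1.52  0.8   0.87] pos [ 492.8 -147.1   58.5]
```

>>> {"name": "send_rows", "arguments": {
  "translation": [
    [0,0,-1],
    [0,0,-1],
    [0,0,-1],
    [0,0,-1],
    [0,0,-1]
  ],
  "turn": [7,14,21,28,30],
  "grip": [0.2,0.2,0.2,0.2,0.2]
}}

```text
t: 19.6
eef_pos: [493.3, -147.1, 59.2]
tool_rot: [-0.343, 2.887, -0.746]
contact_force: [1.0, 0.4, 3.3]
grip_width: 59.2
gripper_force: 26.4
```

```bash
python3 rel.py
```

```text
19.6 h,u,v 9.6 0.3 2.4 yline -7.9 tilterr(u,v)deg [ 0.16 -0.61] w 59.2 gf 26.4
F n,u,v 2.8 1.7 1.0 Tn 0.11 J [ 0.29  0.72 -0.48  2.21  1.52  0.8   0.34] pos [ 493.3 -147.1   59.2]
```

>>> {"name": "send_rows", "arguments": {
  "translation": [
    [0,0,-1.5],
    [0,0,-2],
    [0,0,-2]
  ],
  "turn": [2,5,6],
  "grip": [0.2,0.2,0.2]
}}

```text
t: 19.9
eef_pos: [493.1, -146.4, 60.9]
tool_rot: [-0.192, 2.879, -0.729]
contact_force: [1.8, -0.3, 3.8]
grip_width: 58.8
gripper_force: 28.8
```

```bash
python3 rel.py
```

```text
19.9 h,u,v 11.4 0.5 2.4 yline -13.8 tilterr(u,v)deg [ 0.16 -0.61] w 58.8 gf 28.8
F n,u,v 2.8 2.7 1.6 Tn 0.09 J [ 0.29  0.72 -0.48  2.21  1.52  0.8   0.24] pos [ 493.1 -146.4   60.9]
```

>>> {"name": "send_rows", "arguments": {
  "translation": [
    [0,0,-1],
    [0,0,-2],
    [0,0,-3]
  ],
  "turn": [2,3,3],
  "grip": [0.2,0.2,0.2]
}}

```text
t: 20.2
eef_pos: [493.1, -145.5, 63.2]
tool_rot: [-0.118, 2.872, -0.72]
contact_force: [5.1, -1.9, 0.0]
grip_width: 59.2
gripper_force: 28.5
```

```bash
python3 rel.py
```

```text
20.2 h,u,v 13.8 0.9 2.8 yline -16.8 tilterr(u,v)deg [ 0.14 -0.62] w 59.2 gf 28.5
F n,u,v -1.8 3.1 4.1 Tn 0.11 J [ 0.29  0.71 -0.49  2.21  1.51  0.8   0.2 ] pos [ 493.1 -145.5   63.2]
```

```bash
cat > fl.py <<'E'
exec(open('rel.py').read())
for k in("side","top"):
    c=read_camera(k); W=cloud(c); D=W-foot; h=D@n; r=np.hypot(D@u,D@v); im=c["image"].astype(int)
    m=(r>20)&(r<29)&(abs(D@v)>13)&(h>15)&(h<60)&(im.max(2)-im.min(2)<60)&(im.max(2)>85)
    print(k,m.sum(),np.percentile(h[m],[25,50,75]).round(1))
    g=np.arange(-34,34.01,0.17); A,B=np.meshgrid(g,g); hh=np.median(h[m])
    uv=proj(c,(foot+hh*n+(-B)[...,None]*u+(-A)[...,None]*v).reshape(-1,3)).reshape(len(g),len(g),2).astype(np.float32)
    save("r_"+k,cv2.resize(cv2.remap(c["image"],uv[...,0],uv[...,1],cv2.INTER_CUBIC),(400,400)))
a=[cv2.imread(f"pics/r_{k}.png") for k in("side","top")]; cv2.imwrite(f"pics/rr.png",np.hstack(a))
E
python3 fl.py
```

```text
20.2 h,u,v 13.8 0.9 2.8 yline -16.8 tilterr(u,v)deg [ 0.14 -0.62] w 59.2 gf 28.5
F n,u,v -1.8 3.1 4.1 Tn 0.11 J [ 0.29  0.71 -0.49  2.21  1.51  0.8   0.2 ] pos [ 493.1 -145.5   63.2]
side 161 [25.9 29.3 30.6]
top 83 [29.  30.3 32.2]
```

View pics/rr.png

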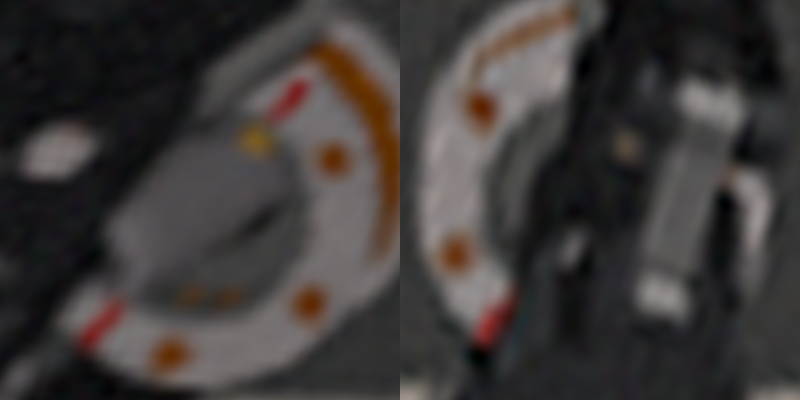

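>>> {"name": "send_rows", "arguments": {
  "translation": [
    [0,0,-2],
    [0,0,-4],
    [0,0,-6]
  ],
  "turn": [0,0,0],
  "grip": [0.2,0.2,0.2]
}}

```text
t: 20.6
eef_pos: [491.8, -143.0, 68.1]
tool_rot: [-0.117, 2.873, -0.719]
contact_force: [6.1, -2.3, -1.2]
grip_width: 59.2
gripper_force: 28.3
```

```bash
python3 rel.py
```

```text
20.6 h,u,v 19.5 0.9 2.5 yline -16.8 tilterr(u,v)deg [ 0.16 -0.58] w 59.2 gf 28.3
F n,u,v -3.3 3.2 4.8 Tn 0.09 J [ 0.29  0.7  -0.49  2.21  1.49  0.8   0.21] pos [ 491.8 -143.    68.1]
```

>>> {"name": "send_rows", "arguments": {
  "translation": [
    [-0.6,-0.2,-3],
    [-1.2,-0.4,-6],
    [-1.2,-0.4,-10],
    [-1.2,-0.4,-14]
  ],
  "turn": [0,0,0,0],
  "grip": [0.2,0.2,0.2,0.2],
  "force": 35
}}

```text
t: 21.0
eef_pos: [488.9, -136.4, 80.3]
tool_rot: [-0.117, 2.876, -0.719]
contact_force: [5.0, -2.7, -2.2]
grip_width: 58.8
gripper_force: 38.3
```

```bash
python3 rel.py
```

```text
21.0 h,u,v 33.6 0.8 2.2 yline -16.8 tilterr(u,v)deg [ 0.26 -0.47] w 58.8 gf 38.3
F n,u,v -4.1 2.6 3.7 Tn 0.06 J [ 0.28  0.67 -0.5   2.21  1.44  0.81  0.24] pos [ 488.9 -136.4   80.3]
```

>>> {"name": "send_rows", "arguments": {
  "translation": [
    [-0.5,-0.2,-6],
    [-1,-0.4,-12],
    [-1,-0.4,-20],
    [-1,-0.4,-28],
    [-1,-0.4,-36],
    [-1,-0.4,-46],
    [-1,-0.4,-56]
  ],
  "turn": [0,0,0,0,0,0,0],
  "grip": [0.2,0.2,0.2,0.2,0.2,0.2,0.2]
}}

```text
t: 21.7
eef_pos: [478.0, -110.2, 129.5]
tool_rot: [-0.117, 2.877, -0.718]
contact_force: [-0.1, 0.2, -1.1]
grip_width: 58.7
gripper_force: 38.7
```

```bash
python3 rel.py; python3 - <<'E'
from h import *
c=read_camera("side"); d=read_camera("top")
save("off",np.hstack([cv2.resize(c["image"][180:340,260:420],(400,400)),cv2.resize(d["image"][190:340,270:420],(400,400))]))
E
```

```text
21.7 h,u,v 90.4 0.8 1.6 yline -16.7 tilterr(u,v)deg [ 0.31 -0.4 ] w 58.7 gf 38.7
F n,u,v -0.8 -0.7 -0.0 Tn 0.01 J [ 0.26  0.57 -0.56  2.2   1.26  0.85  0.37] pos [ 478.  -110.2  129.5]
```

View pics/off.png

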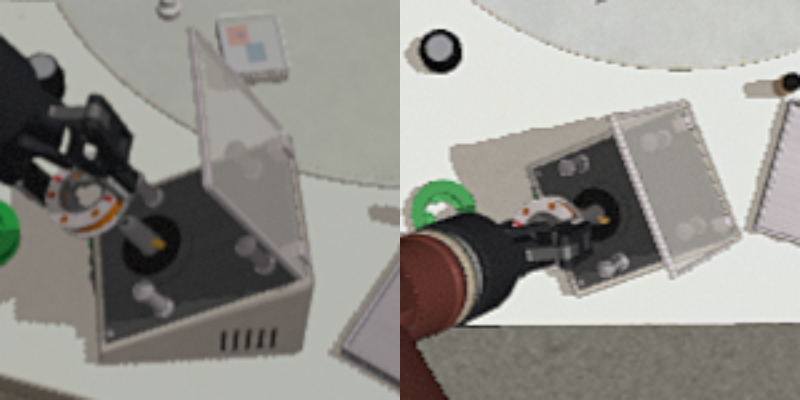

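```bash
cat > to.py <<'E'
from h import *
from scipy.spatial.transform import Rotation as R
import sys
s=arm.sense(); M=R.from_rotvec(s['tool_rot']).as_matrix(); p=s['eef_pos']
print(round(s['t'],2),p.round(1),"z",M[:,2].round(3),"y",M[:,1].round(3),"J",s['joints'].round(3),"F",s['contact_force'].round(1),"w",np.round(s['grip_width'],1),np.round(s['gripper_force'],1))
for a in sys.argv[1:]:
    t=np.array(eval(a),float); print("to",a,(M.T@(t-p)).round(1),np.linalg.norm(t-p).round()); p=t
E
python3 to.py '(330,200,420)' '(90,380,480)' '(-150,480,520)'
```

```text
21.8 [ 478.9 -109.6  130.1] z [ 0.189 -0.458 -0.868] y [-0.034  0.881 -0.472] J [ 0.265  0.567 -0.558  2.198  1.266  0.848  0.371] F [ 0.4  0.5 -2.4] w 58.8 38.7
to (330,200,420) [  65.5  140.9 -421.8] 449.0
to (90,380,480) [ 205.   138.5 -180. ] 306.0
to (-150,480,520) [ 217.6   77.4 -126. ] 263.0
```

>>> {"name": "send_rows", "arguments": {
  "translation": [
    [65,141,-422],
    [65,141,-422],
    [65,141,-422],
    [65,141,-422],
    [65,141,-422],
    [65,141,-422],
    [65,141,-422],
    [65,141,-422],
    [65,141,-422]
  ],
  "turn": [0,0,0,0,0,0,0,0,0],
  "grip": [0.2,0.2,0.2,0.2,0.2,0.2,0.2,0.2,0.2]
}}

```text
t: 22.7
eef_pos: [329.9, 200.2, 420.4]
tool_rot: [-0.117, 2.876, -0.72]
contact_force: [1.1, 1.4, -1.1]
grip_width: 59.1
gripper_force: 39.3
```

>>> {"name": "send_rows", "arguments": {
  "translation": [
    [205,138,-180],
    [205,138,-180],
    [205,138,-180],
    [205,138,-180],
    [205,138,-180],
    [205,138,-180],
    [422,215,-306],
    [422,215,-306],
    [422,215,-306],
    [422,215,-306]
  ],
  "turn": [0,0,0,0,0,0,0,0,0,0],
  "grip": [0.2,0.2,0.2,0.2,0.2,0.2,0.2,0.2,0.2,0.2]
}}

```text
t: 23.7
eef_pos: [41.4, 402.4, 475.3]
tool_rot: [-0.118, 2.875, -0.766]
contact_force: [0.7, 1.4, -2.2]
grip_width: 58.5
gripper_force: 39.3
```

```bash
python3 to.py '(-160,460,750)'
```

```text
23.7 [ 41.4 402.4 475.3] z [ 0.177 -0.487 -0.855] y [-0.034  0.865 -0.5  ] J [-1.725  0.336  0.139  1.342  0.139  1.981  0.093] F [ 0.7  1.4 -2.2] w 58.5 39.3
to (-160,460,750) [ 153.6  -80.6 -298.7] 345.0
```

>>> {"name": "send_rows", "arguments": {
  "translation": [
    [196,46,-58],
    [196,46,-58],
    [196,46,-58],
    [196,46,-58],
    [128,-204,-486],
    [128,-204,-486],
    [128,-204,-486],
    [128,-204,-486],
    [128,-204,-486],
    [128,-204,-486]
  ],
  "turn": [0,0,0,0,0,0,0,0,0,0],
  "grip": [0.2,0.2,0.2,0.2,0.2,0.2,0.2,0.2,0.2,0.2]
}}

```text
t: 24.7
eef_pos: [-95.9, 373.2, 480.9]
tool_rot: [-0.118, 2.896, -0.708]
contact_force: [-0.2, -0.5, -1.9]
grip_width: 58.5
gripper_force: 39.3
```

```bash
python3 to.py '(-170,450,1000)'
```

```text
24.7 [-95.9 373.2 480.9] z [ 0.171 -0.451 -0.876] y [-0.039  0.885 -0.464] J [-2.178  0.311  0.421  1.371 -0.038  1.982 -0.097] F [-0.2 -0.5 -1.9] w 58.5 39.3
to (-170,450,1000) [  -5.2 -169.8 -502. ] 530.0
```

>>> {"name": "send_rows", "arguments": {
  "translation": [
    [-5,-170,-502],
    [-5,-170,-502],
    [-5,-170,-502],
    [-5,-170,-502],
    [-5,-170,-502],
    [-5,-170,-502],
    [-5,-170,-502],
    [-5,-170,-502],
    [-5,-170,-502],
    [-5,-170,-502]
  ],
  "turn": [0,0,0,0,0,0,0,0,0,0],
  "grip": [0.2,0.2,0.2,0.2,0.2,0.2,0.2,0.2,0.2,0.2]
}}

```text
t: 25.7
eef_pos: [-104.2, 354.3, 497.9]
tool_rot: [-0.122, 2.917, -0.649]
contact_force: [0.5, -0.0, -0.7]
grip_width: 58.6
gripper_force: 39.3
```

```bash
python3 to.py '(-170,450,1000)'
```

```text
25.7 [-104.2  354.3  497.9] z [ 0.164 -0.414 -0.895] y [-0.047  0.903 -0.427] J [-2.223  0.255  0.417  1.383 -0.037  1.982 -0.146] F [ 0.5 -0.  -0.7] w 58.6 39.3
to (-170,450,1000) [ -10.4 -124.8 -499.9] 515.0
```

>>> {"name": "send_rows", "arguments": {
  "translation": [
    [79,165,-23],
    [79,165,-23],
    [79,165,-23],
    [79,165,-23],
    [102,251,-514],
    [102,251,-514],
    [102,251,-514],
    [102,251,-514],
    [102,251,-514],
    [102,251,-514]
  ],
  "turn": [0,0,0,0,0,0,0,0,0,0],
  "grip": [0.2,0.2,0.2,0.2,0.2,0.2,0.2,0.2,0.2,0.2]
}}

```text
t: 26.7
eef_pos: [-163.2, 493.2, 729.6]
tool_rot: [-0.044, -2.847, -0.286]
contact_force: [-2.1, 2.4, -3.5]
grip_width: 58.3
gripper_force: 39.4
```

```bash
python3 to.py '(-350,950,900)'
```

```text
26.7 [-163.2  493.2  729.6] z [-0.272  0.199 -0.941] y [0.058 0.98  0.19 ] J [-1.945  0.276  0.288  0.63  -0.361  1.982 -0.326] F [-2.1  2.4 -3.5] w 58.3 39.4
to (-350,950,900) [227.9 469.3 -18.6] 522.0
```

```bash
python3 to.py '(200,420,560)' '(400,150,480)' '(400,-50,460)' '(330,-240,460)'
```

```text
26.7 [-163.2  493.2  729.6] z [-0.272  0.199 -0.941] y [0.058 0.98  0.19 ] J [-1.945  0.276  0.288  0.63  -0.361  1.982 -0.326] F [-2.1  2.4 -3.5] w 58.3 39.4
to (200,420,560) [-396.2  -83.2   46.3] 407.0
to (400,150,480) [-215.  -268.3  -32.9] 345.0
to (400,-50,460) [  -6.  -199.8  -21. ] 201.0
to (330,-240,460) [  66.8 -190.2  -18.7] 202.0
```

>>> {"name": "send_rows", "arguments": {
  "translation": [
    [-396,-83,46],
    [-396,-83,46],
    [-396,-83,46],
    [-396,-83,46],
    [-396,-83,46],
    [-396,-83,46],
    [-396,-83,46],
    [-396,-83,46],
    [-611,-351,13],
    [-611,-351,13]
  ],
  "turn": [0,0,0,0,0,0,0,0,0,0],
  "grip": [0.2,0.2,0.2,0.2,0.2,0.2,0.2,0.2,0.2,0.2]
}}

```text
t: 27.7
eef_pos: [254.4, 343.3, 536.5]
tool_rot: [-0.049, -2.851, -0.27]
contact_force: [0.9, 0.3, -0.8]
grip_width: 58.6
gripper_force: 39.5
```

```bash
python3 to.py '(400,150,480)' '(400,-50,460)' '(330,-240,460)'
```

```text
27.7 [254.4 343.3 536.5] z [-0.269  0.188 -0.945] y [0.059 0.982 0.179] J [-1.247  0.138  0.604  1.392 -0.401  1.732  0.847] F [ 0.9  0.3 -0.8] w 58.6 39.5
to (400,150,480) [-157.1 -191.3  -22.2] 248.0
to (400,-50,460) [  -7.1 -200.   -18.8] 201.0
to (330,-240,460) [  65.8 -190.7  -17. ] 202.0
```

>>> {"name": "send_rows", "arguments": {
  "translation": [
    [-157,-191,-22],
    [-157,-191,-22],
    [-157,-191,-22],
    [-157,-191,-22],
    [-157,-191,-22],
    [-164,-391,-41],
    [-164,-391,-41],
    [-164,-391,-41],
    [-164,-391,-41],
    [-98,-582,-58]
  ],
  "turn": [0,0,0,0,0,0,0,0,0,0],
  "grip": [0.2,0.2,0.2,0.2,0.2,0.2,0.2,0.2,0.2,0.2]
}}

```text
t: 28.7
eef_pos: [382.0, -95.4, 459.4]
tool_rot: [-0.048, -2.851, -0.272]
contact_force: [1.0, 0.3, -1.2]
grip_width: 58.5
gripper_force: 39.5
```

```bash
python3 to.py '(330,-240,470)' '(330,-240,970)'; grep -v '^$' log.txt | wc -l
```

```text
28.7 [382.  -95.4 459.4] z [-0.27   0.19  -0.944] y [0.058 0.982 0.181] J [-0.349  0.284  0.875  1.489 -0.247  1.805  2.063] F [ 1.   0.3 -1.2] w 58.5 39.5
to (330,-240,470) [  52.  -143.   -23.5] 154.0
to (330,-240,970) [ 137.9   90.5 -472. ] 500.0
11
```

>>> {"name": "send_rows", "arguments": {
  "translation": [
    [52,-143,-23],
    [52,-143,-23],
    [52,-143,-23],
    [190,-52,-495],
    [190,-52,-495],
    [190,-52,-495],
    [190,-52,-495],
    [190,-52,-495],
    [190,-52,-495],
    [190,-52,-495]
  ],
  "turn": [0,0,0,0,0,0,0,0,0,0],
  "grip": [0.2,0.2,0.2,0.2,0.2,0.2,0.2,0.2,0.2,0.2]
}}

```text
t: 29.7
eef_pos: [306.0, -223.8, 549.0]
tool_rot: [-0.052, -2.891, -0.24]
contact_force: [0.0, -0.0, -1.1]
grip_width: 58.6
gripper_force: 38.7
```

```bash
python3 to.py '(330,-240,1000)'
```

```text
29.7 [ 306.  -223.8  549. ] z [-0.234  0.167 -0.958] y [0.055 0.986 0.158] J [ 0.39   0.178  0.253  1.279 -0.04   1.982  2.169] F [ 0.  -0.  -1.1] w 58.6 38.7
to (330,-240,1000) [  84.5   56.6 -440.3] 452.0
```

>>> {"name": "send_rows", "arguments": {
  "translation": [
    [84,57,-440],
    [84,57,-440],
    [84,57,-440],
    [84,57,-440],
    [84,57,-440],
    [84,57,-440],
    [84,57,-440],
    [84,57,-440],
    [84,57,-440],
    [84,57,-440]
  ],
  "turn": [0,0,0,0,0,0,0,0,0,0],
  "grip": [0.2,0.2,0.2,0.2,0.2,0.2,0.2,0.2,0.2,0.2]
}}

```text
t: 30.7
eef_pos: [294.2, -214.4, 565.8]
tool_rot: [-0.05, -2.93, -0.205]
contact_force: [-0.3, 0.1, -1.8]
grip_width: 58.5
gripper_force: 38.7
```

>>> {"name": "send_rows", "arguments": {
  "translation": [
    [72,55,-442],
    [72,55,-442],
    [72,55,-442],
    [72,55,-442],
    [72,55,-442],
    [72,55,-442],
    [72,55,-442],
    [72,55,-442],
    [72,55,-442],
    [72,55,-442]
  ],
  "turn": [0,0,0,0,0,0,0,0,0,0],
  "grip": [0.2,0.2,0.2,0.2,0.2,0.2,0.2,0.2,0.2,0.2]
}}

```text
t: 31.7
eef_pos: [288.6, -205.0, 581.5]
tool_rot: [-0.051, -2.97, -0.169]
contact_force: [0.1, 0.5, -1.1]
grip_width: 58.5
gripper_force: 38.7
```

```bash
python3 to.py '(330,-240,1000)'
```

```text
31.7 [ 288.6 -205.   581.5] z [-0.164  0.116 -0.98 ] y [0.043 0.993 0.11 ] J [ 0.217  0.092  0.406  1.277 -0.037  1.982  2.151] F [ 0.1  0.5 -1.1] w 58.5 38.7
to (330,-240,1000) [  28.5   13.1 -420.9] 422.0
```

>>> {"name": "send_rows", "arguments": {
  "translation": [
    [28,13,-421],
    [28,13,-421],
    [28,13,-421],
    [28,13,-421],
    [28,13,-421],
    [28,13,-421],
    [28,13,-421],
    [28,13,-421],
    [28,13,-421],
    [28,13,-421]
  ],
  "turn": [0,0,0,0,0,0,0,0,0,0],
  "grip": [0.2,0.2,0.2,0.2,0.2,0.2,0.2,0.2,0.2,0.2]
}}

```text
t: 32.7
eef_pos: [299.6, -217.2, 595.1]
tool_rot: [-0.051, -3.009, -0.131]
contact_force: [0.1, -0.4, -0.9]
grip_width: 58.8
gripper_force: 38.7
```

>>> {"name": "send_rows", "arguments": {
  "translation": [
    [25,5,-421],
    [25,5,-421],
    [25,5,-421],
    [25,5,-421],
    [25,5,-421],
    [25,5,-421],
    [25,5,-421],
    [25,5,-421],
    [25,5,-421],
    [25,5,-421]
  ],
  "turn": [0,0,0,0,0,0,0,0,0,0],
  "grip": [0.2,0.2,0.2,0.2,0.2,0.2,0.2,0.2,0.2,0.2]
}}

```text
t: 33.7
eef_pos: [301.1, -227.5, 610.4]
tool_rot: [-0.051, -3.049, -0.09]
contact_force: [0.0, -0.1, -1.2]
grip_width: 58.4
gripper_force: 38.7
```

```bash
python3 to.py '(320,-230,1000)'
```

```text
33.7 [ 301.1 -227.5  610.4] z [-0.09   0.061 -0.994] y [0.036 0.998 0.058] J [ 0.224  0.1    0.438  1.177 -0.038  1.982  2.187] F [ 0.  -0.1 -1.2] w 58.4 38.7
to (320,-230,1000) [  16.8   20.6 -389.2] 390.0
```

>>> {"name": "send_rows", "arguments": {
  "translation": [
    [17,15,-421],
    [17,15,-421],
    [17,15,-421],
    [17,15,-421],
    [17,15,-421],
    [17,15,-421],
    [17,15,-421],
    [17,15,-421],
    [17,15,-421],
    [17,15,-421]
  ],
  "turn": [0,0,0,0,0,0,0,0,0,0],
  "grip": [0.2,0.2,0.2,0.2,0.2,0.2,0.2,0.2,0.2,0.2]
}}

```text
t: 34.7
eef_pos: [301.1, -224.9, 626.9]
tool_rot: [-0.052, -3.089, -0.048]
contact_force: [-0.5, 0.6, -1.6]
grip_width: 58.4
gripper_force: 38.7
```

>>> {"name": "send_rows", "arguments": {
  "translation": [
    [5,5,-421],
    [5,5,-421],
    [5,5,-421],
    [5,5,-421],
    [5,5,-421],
    [5,5,-421],
    [5,5,-421],
    [5,5,-421],
    [5,5,-421]
  ],
  "turn": [0,0,0,0,0,0,0,0,0],
  "grip": [0.2,0.2,0.2,0.2,0.2,0.2,0.2,0.2,0.2]
}}

```text
t: 35.6
eef_pos: [301.7, -224.0, 643.6]
tool_rot: [-0.053, -3.128, -0.005]
contact_force: [0.2, -0.2, -1.0]
grip_width: 58.6
gripper_force: 38.7
```

```bash
python3 - <<'E'
import numpy as np,cv2
W=np.load("top0.npz")["W"]
# tray from top rim: use silhouette in xy; rim z ~14
m=(abs(W[...,0]-520)<75)&(abs(W[...,1]+385)<75)&(W[...,2]>8)&(W[...,2]<17)
P=W[m][:,:2]; print(len(P))
lab=cv2.connectedComponentsWithStats(m.astype(np.uint8))
for i in range(1,lab[0]):
    if lab[2][i,4]>30: print(lab[2][i],cv2.minAreaRect(W[lab[1]==i][:,:2].astype(np.float32)))
S=np.load("side0.npz")["W"]; m=(abs(S[...,0]-520)<75)&(abs(S[...,1]+385)<75)&(S[...,2]>8)&(S[...,2]<17)
lab=cv2.connectedComponentsWithStats(m.astype(np.uint8))
for i in range(1,lab[0]):
    if lab[2][i,4]>30: print(lab[2][i],cv2.minAreaRect(S[lab[1]==i][:,:2].astype(np.float32)))
E
python3 to.py '(400,-300,400)' '(519,-380,250)'
```

```text
298
[422 228  44  26 104] ((574.2763671875, -401.5594787597656), (116.10748291015625, 29.568214416503906), 58.89954376220703)
[451 254  11  35  63] ((487.0480651855469, -427.9828186035156), (4.777781009674072, 87.39067840576172), 73.12202453613281)
[409 271  81  45 322] ((542.594482421875, -381.7454833984375), (130.1854248046875, 82.68244934082031), 76.86767578125)
[459 317  21  33  72] ((484.6986083984375, -428.0949401855469), (3.536756753921509, 78.16204833984375), 73.12234497070312)
[404 321  47  28 124] ((458.8781433105469, -354.79254150390625), (92.5775146484375, 5.623435974121094), 72.90895080566406)
35.6 [ 301.7 -224.   643.6] z [-0.013  0.003 -1.   ] y [0.034 0.999 0.003] J [ 0.036  0.066  0.617  1.118 -0.036  1.982  2.176] F [ 0.2 -0.2 -1. ] w 58.6 38.7
to (400,-300,400) [-104.   -73.3  242.1] 273.0
to (519,-380,250) [-123.6  -76.4  148.2] 208.0
```

```bash
python3 - <<'E'
from h import *
from scipy.optimize import least_squares
c=read_camera("top"); px=np.array([(416,227.5),(466,241.5),(451,290),(400,276)])
f=lambda q:(proj(c,[[q[0]+63*np.cos(q[2]+a)*2**.5,q[1]+63*np.sin(q[2]+a)*2**.5,14] for a in np.radians([45,-45,-135,135])])-px).ravel()
r=least_squares(f,[520,-380,-.25]); print(r.x,r.fun.round(1))
im=c["image"].copy(); save("now",im[180:330,300:500])
E
python3 to.py '(400,-300,400)' '(520,-380,160)'
```

```text
[ 5.18186107e+02 -3.71977833e+02 -3.06716395e-01] [-0.1 -0.7 -1.2  0.3 -0.2  0.8  1.5 -0.4]
35.65 [ 301.6 -224.1  643.7] z [-0.013  0.003 -1.   ] y [0.034 0.999 0.003] J [ 0.036  0.066  0.617  1.118 -0.036  1.982  2.176] F [ 0.1  0.7 -1.8] w 58.1 38.7
to (400,-300,400) [-104.   -73.3  242.2] 274.0
to (520,-380,160) [-125.7  -76.6  238.2] 280.0
```

>>> {"name": "send_rows", "arguments": {
  "translation": [
    [-104,-73,242],
    [-104,-73,242],
    [-104,-73,242],
    [-104,-73,242],
    [-104,-73,242],
    [-229,-146,480],
    [-229,-146,480],
    [-229,-146,480],
    [-229,-146,480],
    [-229,-146,480]
  ],
  "turn": [0,0,0,0,0,0,0,0,0,0],
  "grip": [0.2,0.2,0.2,0.2,0.2,0.2,0.2,0.2,0.2,0.2]
}}

```text
t: 36.65
eef_pos: [498.6, -362.1, 203.0]
tool_rot: [-0.052, -3.128, -0.005]
contact_force: [1.3, 0.2, -1.0]
grip_width: 58.3
gripper_force: 38.7
```

```bash
python3 to.py '(519,-376,60)'
```

```text
36.65 [ 498.6 -362.1  203. ] z [-0.013  0.004 -1.   ] y [0.033 0.999 0.003] J [ 0.279  0.643  0.538  1.565 -0.356  1.046  2.449] F [ 1.3  0.2 -1. ] w 58.3 38.7
to (519,-376,60) [-22.7 -13.6 142.7] 145.0
```

>>> {"name": "send_rows", "arguments": {
  "translation": [
    [-23,-14,50],
    [-23,-14,100],
    [-23,-14,143],
    [-23,-14,160],
    [-23,-14,168],
    [-23,-14,170]
  ],
  "turn": [0,0,0,0,0,0],
  "grip": [0.2,0.2,0.2,0.2,0.2,0.2]
}}

```text
t: 37.25
eef_pos: [518.0, -376.1, 34.1]
tool_rot: [-0.052, -3.128, -0.005]
contact_force: [-0.6, 0.1, -1.1]
grip_width: 58.5
gripper_force: 38.7
```

```bash
python3 to.py '(519,-376,10)'; python3 - <<'E'
from h import *
c=read_camera("side"); d=read_camera("top")
save("trayv",np.hstack([cv2.resize(c["image"][220:370,380:530],(400,400)),cv2.resize(d["image"][190:320,370:500],(400,400))]))
E
```

```text
37.25 [ 518.  -376.1   34.1] z [-0.013  0.004 -1.   ] y [0.033 0.999 0.003] J [ 0.348  0.873  0.432  1.628 -0.476  0.761  2.535] F [-0.6  0.1 -1.1] w 58.5 38.7
to (519,-376,10) [-1.3  0.  24.1] 24.0
```

View pics/trayv.png

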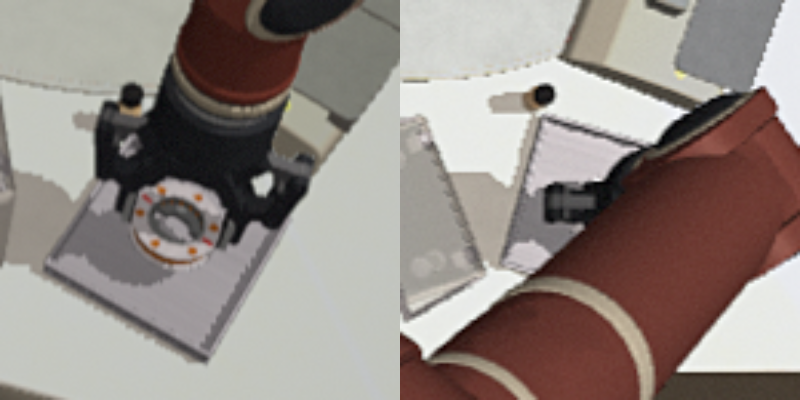

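>>> {"name": "send_rows", "arguments": {
  "translation": [
    [0,0,12],
    [0,0,20],
    [0,0,24],
    [0,0,26]
  ],
  "turn": [0,0,0,0],
  "grip": [0.2,0.2,0.2,0.2]
}}

```text
t: 37.75
eef_pos: [517.3, -375.7, 8.3]
tool_rot: [-0.052, -3.128, -0.006]
contact_force: [0.0, -0.6, -1.4]
grip_width: 58.4
gripper_force: 38.7
```

>>> {"name": "send_rows", "arguments": {
  "translation": [
    [0,0,1.5],
    [0,0,3],
    [0,0,3]
  ],
  "turn": [0,0,0],
  "grip": [0.2,0.2,0.2]
}}

```text
t: 38.05
eef_pos: [517.5, -376.0, 5.8]
tool_rot: [-0.052, -3.128, -0.005]
contact_force: [0.4, -0.2, -1.0]
grip_width: 58.5
gripper_force: 38.7
```

>>> {"name": "send_rows", "arguments": {
  "translation": [
    [0,0,1],
    [0,0,2],
    [0,0,2]
  ],
  "turn": [0,0,0],
  "grip": [0.2,0.2,0.2]
}}

```text
t: 38.35
eef_pos: [517.4, -376.1, 4.2]
tool_rot: [-0.053, -3.128, -0.004]
contact_force: [-1.2, -0.2, 1.2]
grip_width: 58.6
gripper_force: 38.8
```

```bash
cat > rz.py <<'E'
from h import *
c=read_camera("side"); W=cloud(c); im=c["image"].astype(int)
m=(np.hypot(W[...,0]-518,W[...,1]+376)<32)&(np.hypot(W[...,0]-518,W[...,1]+376)>19)&(W[...,2]>10)&(W[...,2]<32)&(im.max(2)>110)
P=W[m]; A=np.c_[P[:,:2]-P[:,:2].mean(0),np.ones(len(P))]; k=np.linalg.lstsq(A,P[:,2],rcond=None)[0]; print(len(P),"z",np.median(P[:,2]),P[:,:2].mean(0),"tilt",np.degrees(k[:2]))
F=(np.hypot(W[...,0]-518,W[...,1]+376)>36)&(abs(W[...,0]-518)<45)&(abs(W[...,1]+376)<45)&(W[...,2]<8); print("floor",np.median(W[F][:,2]))
E
python3 rz.py
```

```text
344 z 19.15425762324145 [ 512.55054859 -374.22398528] tilt [-0.24469546  0.35979587]
floor -0.029033831300978363
```

>>> {"name": "send_rows", "arguments": {
  "translation": [
    [0,0,0.7],
    [0,0,1.4],
    [0,0,1.4]
  ],
  "turn": [0,0,0],
  "grip": [0.2,0.2,0.2]
}}

```text
t: 38.7
eef_pos: [517.4, -376.2, 3.9]
tool_rot: [-0.053, -3.129, -0.005]
contact_force: [-3.1, 1.7, 7.6]
grip_width: 58.4
gripper_force: 39.4
```

>>> {"name": "send_rows", "arguments": {
  "translation": [
    [0,0,0],
    [0,0,-0.5],
    [0,0,-0.5],
    [0,0,-0.5],
    [0,0,-0.5],
    [0,0,-0.5]
  ],
  "turn": [0,0,0,0,0,0],
  "grip": [0.2,0.2,0.7,0.7,0.7,0.7]
}}

```text
t: 39.3
eef_pos: [517.6, -376.0, 2.7]
tool_rot: [-0.052, -3.128, -0.005]
contact_force: [0.2, -0.6, -0.1]
grip_width: 72.4
gripper_force: 0.0
```

>>> {"name": "send_rows", "arguments": {
  "translation": [
    [0,0,-15],
    [0,0,-40],
    [0,0,-80],
    [0,0,-120],
    [0,0,-150],
    [0,0,-150]
  ],
  "turn": [0,0,0,0,0,0],
  "grip": [0.7,0.7,0.7,0.7,0.7,0.7]
}}

```text
t: 39.9
eef_pos: [521.6, -379.4, 159.6]
tool_rot: [-0.053, -3.138, 0.007]
contact_force: [0.7, -0.8, -0.7]
grip_width: 72.3
gripper_force: 0.0
```

```bash
python3 rz.py; python3 to.py; python3 - <<'E'
from h import *
c=read_camera("side"); d=read_camera("top"); 
for q in("timer","loupe","amber_vial"): print(q,[np.round(x["xyz"]) for x in nets.look_for("side",q)[:2]])
save("end",np.hstack([cv2.resize(c["image"][220:370,380:530],(400,400)),cv2.resize(c["image"][190:340,180:480],(400,400))]))
E
```

```text
379 z 18.808507852124762 [ 512.01807385 -373.74971008] tilt [-0.2073746   0.71671716]
floor 1.6309082322817403
39.95 [ 520.5 -377.9  156.7] z [-0.007 -0.001 -1.   ] y [ 0.034  0.999 -0.001] J [ 0.305  0.728  0.513  1.54  -0.396  0.985  2.469] F [ 0.   0.7 -1.5] w 72.6 0.0
timer []
loupe [array([631., -10.,  28.])]
amber_vial [array([ 600., -333.,   27.])]
```

View pics/end.png

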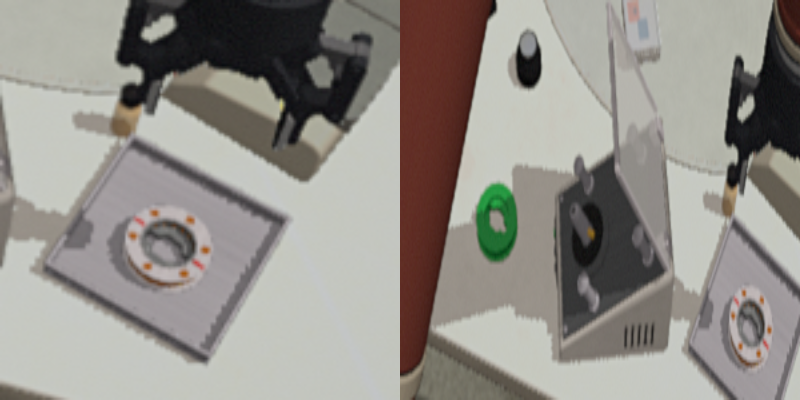

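The picture shows the reel lying flat at (168,246), near the middle of the tray and upper side up. The gripper is clear of it, and the vial and loupe are where they were.

```bash
python3 -c "
from h import *
print(arm.sign_off())"
```

```text
the job is handed in; nothing more can be done
None
```

The reel was turned about 39° clockwise, drawn off the post and set down flat, upper side up and released near the tray's centre, and I handed the job in at about 40 s without a verdict shown. The moves give no way to tilt the tool, so I tilted it by pushing the arm against its reach limits; that left joint readings about 0.002–0.003 rad past the stated range. The loupe and vial had not moved, but the arm hid the timer in the last check, so its position is unconfirmed.

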